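# Drop the blue vials into the catch tray

### The arm

A 6-joint arm with a two-finger parallel gripper is mounted at the origin on the work surface. World frame = base frame: x ahead of the robot, y to its left, z up, the work surface at z = 0. Lengths are in mm, angles in rad, forces in N, time in s.
With the tool pointing down it reaches from about 350 to 775 mm from the base axis. Payload 7.3 kg.
Tool frame: the origin (TCP) lies midway between the tips of the shut fingers; the grasp point (between the pads) lies 19 mm behind it; x points along the fingers, z is the direction in which the jaws open and shut, and the axes are right-handed (so a half turn about x gives the same grasp; the last joint's range is limited). The gripper opens to 92 mm and grips with 3 to 60 N. Pads are 19 mm wide; open, the fingers measure 130 mm over their backs; the gripper's body (75 mm by 190 mm) begins 47 mm behind the grasp point.
Start: joints at [-0.146, 0.342, 1.524, -0, 1.275, -0.146], TCP at [525.019, 0.019, 226.741] pointing down, gripper open.
Joint ranges: [-2.53, 2.53], [-0.77, 2.02], [0.04, 2.7], [-1, 4.14], [0.28, 2.66], [-3.11, 3.11]. Speed limits (rad/s): [2.57, 2.57, 3.14, 3.14, 3.14, 3.14].

### API

Orientations are given as [roll, pitch, yaw] about the fixed x, y, z axes, in that order (R = Rz(yaw) Ry(pitch) Rx(roll)).
In Python, from plant import monitor, optics, close_job gives the robot as it stands.
- The arm moves only by the tool send_rows, never from a script. Its argument "commands" is a list that holds one entry, the list of rows, each a list of 5 numbers: the shift along the tool's x, y, z in m, then the turn about the tool's x in degrees, then the finger opening in m, from 0 to 0.0918. A call has 1 to 10 rows; each row shifts and turns the pose as measured when the row begins, along the tool's axes as they then stand; what a row does not reach is not made up. A row lasts 1/12 s, in which the tool goes at most 41.7 mm and 7.16 degrees, less where a joint would pass 70% of its speed; a pose out of reach is approached as far as the arm can. A call with a gripper value outside its range is refused whole. The fingers move at their own pace and stop on an object; the grip force is fixed at half the most. Time passes only in rows, so rows that do not move let the fingers close. It gives the time, the measured TCP pose, the force and the opening at its end, in the units of the state.
- monitor.get_obs(): the state, without advancing time (a new reading comes with each control period).
- optics.capture(name): name is "scene" or "side" or "wrist"; returns a dict with "color" (400x640x3 uint8, blue, green, red), "camera_matrix" (3x3 intrinsics, pixels), "k1" (the pictures are not rectified: a ray, as slopes to the right and down, at radius r is drawn at 1 + k1 r^2 times it, then the intrinsics apply), "camera_from_world" (4x4, takes a point from world to camera coordinates); the wrist camera has in their place "T_tool_cam" (4x4, takes a point from camera to tool coordinates, whose origin is the TCP and whose axes are the tool frame's). Camera axes: x right, y down, z forward; pixel columns grow to the right and rows downward; lengths in mm; the calibration is good to about 2 mm. A picture is of the moment at which its call begins: read the wrist's pose just before it. There is no depth.
- close_job(): hands the job in, once; it reports no verdict.
The state is a dict: "time": time; "joint_positions": joint angles; "dq": joint speeds; "tau": joint torques, N m; "tool_pos": TCP position; "tcp_rot": TCP orientation; "contact_force": force on the tool from outside, world axes, zero at the start; "moment": the same for the moment, N m; "grip_width": finger opening in mm.
Only numpy, scipy, OpenCV 4.12 (cv2) and the standard library are available. Lean on these libraries where they do the work, as an engineer would, in place of code of your own. Each camera call takes 0.05 s, during which the arm holds its last target.

### The job

Two used sample vials with blue caps lie in the blue-rimmed drop-bottom box on the lab bench. Release that box's latch by drawing its black knob straight out, away from the box, so that the floor swings open and both vials drop into the dark grey catch tray below; then let go. Leave the latch of the orange-rimmed box shut.

Things in the scene. Friction and masses are not known exactly. Their poses are not given: they have to be found in the camera images.
- blue_dumper: fixed drop-bottom box with a blue rim, on four posts over its dark grey catch tray. Origin: centre of the tray's underside, on the bench; z up; own +x points from box to latch knob. Tray 180 (x) by 160 mm, walls 50 high. Box 118 mm square, open on top, rim 207 mm and floor 155 mm above the bench. Floor hinged on the box's -x side; its +x edge rests on a sliding bolt. A twin box has an orange rim
- blue_knob (a point): top centre of the blue-rimmed box's knob: upright black cylinder, 22 mm wide, 42 high, on a 12 mm stem on the bolt. Top 237 mm above the bench, 115 (shut) to 119 mm from the box's origin along its +x, free air round it. Slides only along the box's +x (2 to 3 N, no spring, stays): 15 mm from fully shut frees the floor, stop at 35 mm
- blue_floor (a joint): swing of the blue-rimmed box's floor in rad: 0 shut and level, grows as it drops, about 1.45 hanging fully open. It falls by its own weight once the bolt is drawn and stays hanging
- blue_vial_1: blue-capped clear-grey sample vial, cylinder 24 mm in diameter and 60 mm long, about 30 g, lying on the floor of the blue-rimmed box at the start; origin at its middle, own y axis along its length towards the cap
- blue_vial_2: second blue-capped clear-grey sample vial, cylinder 24 mm in diameter and 60 mm long, about 30 g, lying on the floor of the blue-rimmed box at the start; origin at its middle, own y axis along its length towards the cap
- orange_knob (a point): centre of the top of the identical knob on the orange-rimmed box, which holds two orange-capped vials; leave it where it is
There are look-alikes about, which are no part of the job. What is shaped like the blue_vial_1 but red is not meant.

How it is judged:
By the outcome, as a careful person would: the job done as asked, in the order asked, and still so for the second after the job is handed in, with the robot touching nothing.
It also fails if it takes over 29 s, if anything falls off the work surface, if the arm or the gripper's body presses on something with over 40 N, if the wrist force passes 120 N, or if a joint passes its speed limit or range.

## Working session

There is one attempt and no reset: what is moved stays moved. The work goes in short steps, Python scripts to look and compute and a tool call to move; the robot and the scene stay as the last step left them, time stands still between calls to the robot, and variables do not carry over. Pictures are saved under pics/ and viewed, and the job is handed in when it is done.

Besides the shell and the picture viewer there is one more tool, called after "Emit:" by a JSON object that holds its "api" and its "payload". send_rows: Moves the arm, as the interface text tells. Its arguments: {"type":"object","properties":{"commands":{"type":"array","items":{"type":"array","items":{"type":"array","items":{"type":"number"}}}}},"required":["commands"]}

```bash
mkdir -p pics; ls
python3 - <<'E'
from plant import monitor, optics
import cv2
o=monitor.get_obs();print(o)
for n in ["scene","side","wrist"]:
    d=optics.capture(n);cv2.imwrite(f"pics/{n}0.png",d["color"])
    print(n,{k:v for k,v in d.items() if k!="color"})
E
```

```text
pics
{'time': 0.0, 'joint_positions': array([-1.46012892e-01,  3.42707411e-01,  1.52502032e+00,  1.62089611e-06,
        1.27539895e+00, -1.46013273e-01]), 'dq': array([-0.00166161,  0.00012027,  0.00027212,  0.00043036, -0.00027269,
       -0.00065156]), 'tau': array([ 7.61924657e-04, -4.31245601e+01, -2.44219762e+01,  7.17750052e-02,
        5.59406646e-02, -1.04314388e-04]), 'tool_pos': array([5.24590819e+02, 7.61630590e-02, 2.26051761e+02]), 'tcp_rot': array([2.99456899, 1.56926231, 2.9945689 ]), 'contact_force': array([-0.0232486 , -0.00521537,  0.22377337]), 'moment': array([-0.08737567, -0.02242516, -0.00677843]), 'grip_width': 91.89132307699617}
scene {'camera_matrix': array([[410.01115425,   0.        , 319.05488535],
       [  0.        , 410.01115425, 206.02467029],
       [  0.        ,   0.        ,   1.        ]]), 'k1': 0.03533034883122924, 'camera_from_world': array([[ 6.52082593e-01,  7.58115120e-01,  7.05383574e-03,
        -3.88004104e+02],
       [ 6.64613629e-01, -5.67132235e-01, -4.86466599e-01,
        -2.29227684e+02],
       [-3.64797227e-01,  3.21904477e-01,
[... 562 characters left out ...]
85e-01, -7.09680202e-01,
         1.05743120e+03],
       [ 0.00000000e+00,  0.00000000e+00,  0.00000000e+00,
         1.00000000e+00]])}
wrist {'camera_matrix': array([[307.06944064,   0.        , 320.12327868],
       [  0.        , 307.06944064, 198.85110497],
       [  0.        ,   0.        ,   1.        ]]), 'k1': -0.02246106164366483, 'T_tool_cam': array([[-1.72514049e-04, -2.62629337e-01,  9.64896783e-01,
        -1.57551832e+02],
       [ 8.23671231e-04, -9.64896507e-01, -2.62629114e-01,
         7.01877273e+01],
       [ 9.99999646e-01,  7.49450509e-04,  3.82778432e-04,
         1.61414041e-02],
       [ 0.00000000e+00,  0.00000000e+00,  0.00000000e+00,
         1.00000000e+00]])}
```

View pics/scene0.png

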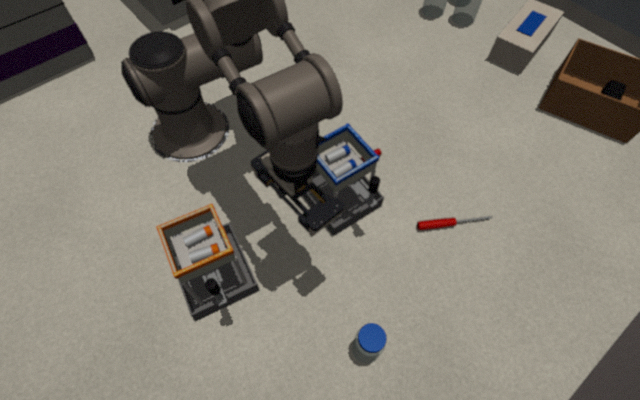

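View pics/side0.png

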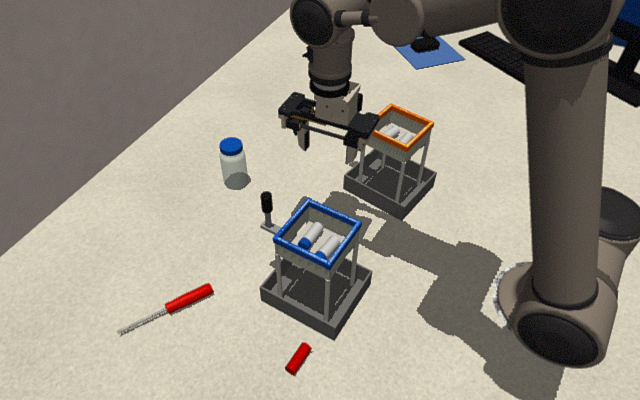

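View pics/wrist0.png

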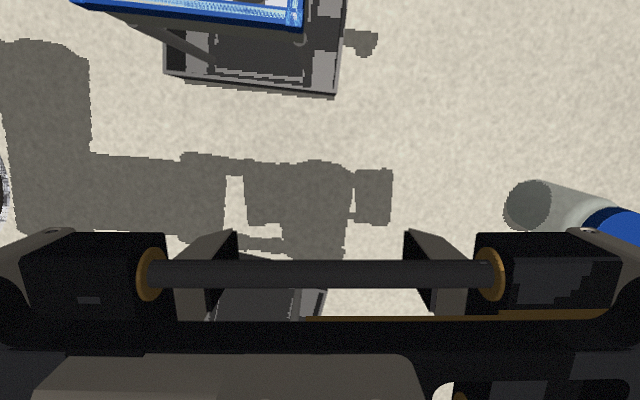

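Scene: blue rim about (347,155) with its knob near (375,185); orange box about (195,240). Side: blue rim about (318,235), knob top near (267,195). A red vial lies on the bench beside the blue box.

```bash
cat > h.py <<'E'
import numpy as np, cv2
def ray(d,uv,T=None):
    K=d["camera_matrix"];k=d["k1"]
    p=cv2.undistortPoints(np.array([[uv]],float),K,np.array([k,0,0,0,0]))[0,0]
    v=np.array([p[0],p[1],1.])
    if T is None: T=np.linalg.inv(d["camera_from_world"])
    return T[:3,3],T[:3,:3]@v
def plane(d,uv,z,T=None):
    c,v=ray(d,uv,T); return c+v*(z-c[2])/v[2]
def tri(a,b):
    (c1,v1),(c2,v2)=a,b
    A=np.c_[v1,-v2]; s=np.linalg.lstsq(A,c2-c1,rcond=None)[0]
    p,q=c1+s[0]*v1,c2+s[1]*v2
    return (p+q)/2,np.linalg.norm(p-q)
def proj(d,P):
    T=d["camera_from_world"];r=T[:3,:3]@np.array(P)+T[:3,3]
    s=r[:2]/r[2]; s=s*(1+d["k1"]*(s@s)); K=d["camera_matrix"]
    return K[:2,:2]@s+K[:2,2]
E
python3 - <<'E'
from h import *
a=cv2.imread("pics/side0.png");b=cv2.imread("pics/scene0.png")
x=cv2.resize(a[180:280,230:380],None,fx=5,fy=5,interpolation=cv2.INTER_NEAREST)
cv2.imwrite("pics/c1.png",x)
x=cv2.resize(b[115:235,300:400],None,fx=5,fy=5,interpolation=cv2.INTER_NEAREST)
cv2.imwrite("pics/c2.png",x)
E
```

```text
(no output)
```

View pics/c1.png

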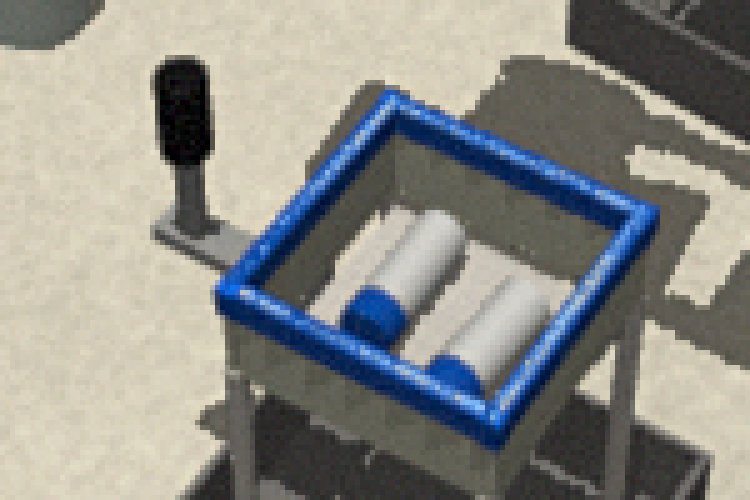

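View pics/c2.png

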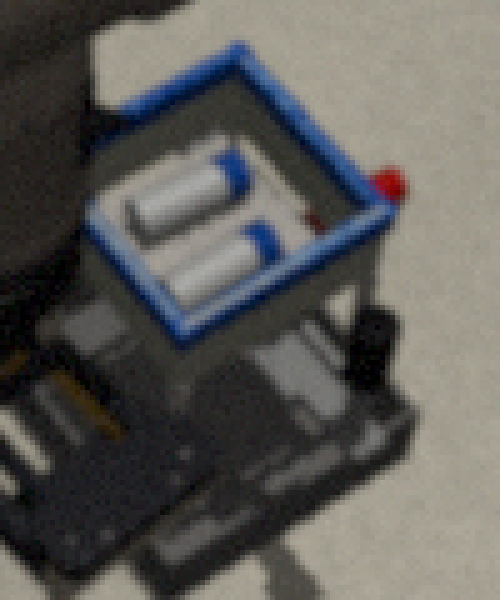

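Run:
```python
from h import *
from plant import optics
s=optics.capture("side");c=optics.capture("scene")
hsv=cv2.cvtColor(s["color"],cv2.COLOR_BGR2HSV)
m=cv2.inRange(hsv,(105,120,40),(125,255,255)); m[:190]=0;m[:,:265]=0;m[275:]=0;m[:,370:]=0
cs=max(cv2.findContours(m,0,2)[0],key=cv2.contourArea)
hull=cv2.convexHull(cs)
q=cv2.approxPolyN(hull,4).reshape(-1,2).astype(float) if hasattr(cv2,'approxPolyN') else cv2.approxPolyDP(hull,5,True).reshape(-1,2)
P=[plane(s,u,205)[:2] for u in q];print(q,np.round(P,1))
for i in range(4):
  e=P[(i+1)%4]-P[i];print(np.linalg.norm(e),np.degrees(np.arctan2(e[1],e[0])))
print("centre",np.mean(P,0))
pk=plane(s,(266.4,193.4),237);pc=plane(c,(376.4,179),237)
print(pk,pc,tri(ray(s,(266.4,193.4)),ray(c,(376.4,179))))
d=pk[:2]-np.mean(P,0);print(np.linalg.norm(d),np.degrees(np.arctan2(d[1],d[0])))
# orange
co=c; hs=cv2.cvtColor(c["color"],cv2.COLOR_BGR2HSV); m=cv2.inRange(hs,(5,150,60),(22,255,255));m[:,260:]=0;m[:190]=0
cs=max(cv2.findContours(m,0,2)[0],key=cv2.contourArea)
print("orange",[plane(c,u,207)[:2].round() for u in cv2.approxPolyDP(cv2.convexHull(cs),5,True).reshape(-1,2).astype(float)],plane(c,(212,285),237))
```

```text
[[364. 222.]
 [329. 270.]
 [270. 240.]
 [307. 197.]] [[389.7 126.4]
 [404.5 257.3]
 [529.5 242.1]
 [516.4 113.2]]
131.76274598548883 83.54515472934797
125.8993356808842 -6.9408541378311055
129.63688715914682 -95.77703576162202
127.43284310040369 174.02490337041112
centre [460.0027504 184.7614593]
[576.79040923 166.45697068 237.        ] [578.99921794 172.27765144 237.        ] (array([577.70253911, 169.71564864, 239.17789953]), np.float64(5.031800421948621))
118.21341530505266 -8.907675554897267
orange [array([ 388., -123.]), array([ 506., -154.]), array([ 473., -266.]), array([ 366., -232.])] [ 547.96397586 -221.29163165  237.        ]
```

```bash
cat >> h.py <<'E'
from scipy.spatial.transform import Rotation as Ro
def toolR(o): return Ro.from_euler('xyz',o["tcp_rot"]).as_matrix()
def goto(o,p,yaw_z):
    """shift in tool axes (m) to world p, turn about tool x so tool z points along yaw_z deg"""
    R=toolR(o); d=R.T@(np.array(p)-o["tool_pos"])/1000
    t=R.T@np.array([np.cos(np.radians(yaw_z)),np.sin(np.radians(yaw_z)),0]);
    a=np.degrees(np.arctan2(-t[1],t[2]))
    return d.round(4),(a+90)%180-90
E
python3 - <<'E'
from h import *
from plant import monitor
o=monitor.get_obs();print(toolR(o).round(3),o["time"]);print(goto(o,[577,169.5,290],83.3), goto(o,[524.6,0,300],83.3))
E
```

```text
[[-0.001  0.     1.   ]
 [ 0.     1.    -0.   ]
 [-1.     0.    -0.001]] 0.25
(array([-0.0636,  0.1695,  0.0521]), np.float64(-83.30125420762035)) (array([-0.0736, -0.    , -0.0003]), np.float64(-83.30125420762035))
```

Emit:
{"api": "send_rows", "payload": {"commands": [[[-0.02,0,0,-7,0.09],[-0.02,0,0,-7,0.09],[-0.02,0,0,-7,0.08],[-0.02,0,0,-7,0.07],[0,0,0,-7,0.06],[0,0,0,-7,0.06],[0,0,0,-7,0.06],[0,0,0,-7,0.06],[0,0,0,-7,0.06],[0,0,0,-7,0.06]]]}}

```text
time: 1.08
tool_pos: [523.9, 0.2, 309.0]
tcp_rot: [1.733, 1.566, 2.983]
contact_force: [-0.9, -0.6, 0.0]
grip_width: 60.2
```

Run:
```python
from h import *
from plant import monitor
o=monitor.get_obs();print(o["tool_pos"],o["grip_width"],o["time"]);print(goto(o,[577,169.5,290],83.3))
```

```text
[5.23863412e+02 2.09477504e-01 3.09007563e+02] 60.23460217858546 1.0833
(array([0.0189, 0.003 , 0.1774]), np.float64(-11.70707094567885))
```

Emit:
{"api": "send_rows", "payload": {"commands": [[[0,0,0,-6,0.06],[0,0,0,-6,0.06],[0,-0.007,0.035,0,0.06],[0,-0.007,0.035,0,0.06],[0,-0.007,0.035,0,0.06],[0,-0.006,0.035,0,0.06],[0,-0.006,0.034,0,0.06],[0,0,0,0,0.06]]]}}

```text
time: 1.75
tool_pos: [574.8, 174.6, 307.4]
tcp_rot: [1.651, 1.564, 3.123]
contact_force: [-0.6, -0.5, -0.5]
grip_width: 59.9
```

Run:
```python
from h import *
from plant import monitor,optics
o=monitor.get_obs();print(o["tool_pos"],o["grip_width"],o["time"]);print(goto(o,[577,169.5,290],83.3))
for n in ["scene","side","wrist"]:
    d=optics.capture(n);cv2.imwrite(f"pics/{n}1.png",d["color"])
```

```text
[574.79825938 174.60112489 307.37346238] 59.94624954370292 1.75
(array([ 0.0174, -0.0028, -0.0049]), np.float64(1.042424572017751))
```

View pics/wrist1.png

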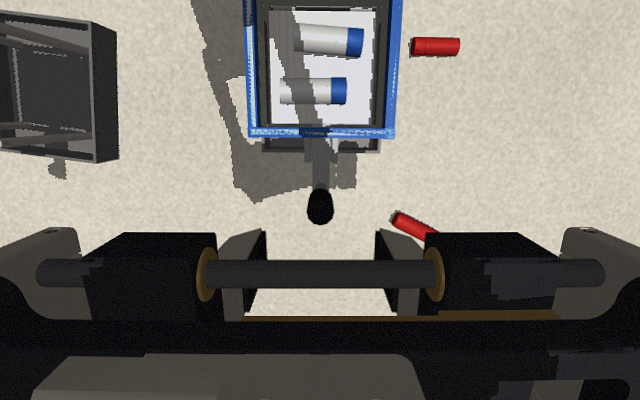

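View pics/side1.png

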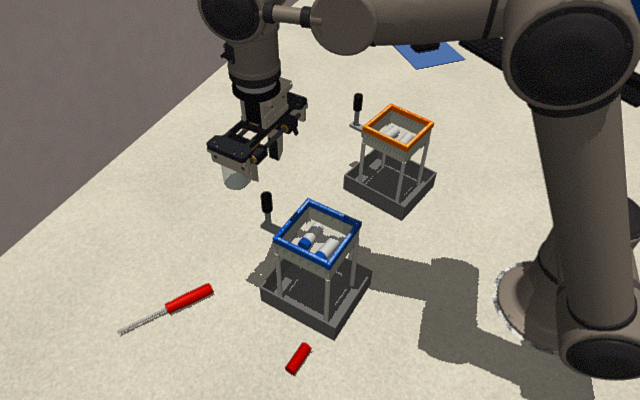

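Wrist: the knob sits centred at about (320,208), top near (320,212), with the blue rim's near edge at row 132.

Run:
```python
from h import *
from plant import monitor,optics
o=monitor.get_obs();d=optics.capture("wrist")
T=np.eye(4);T[:3,:3]=toolR(o);T[:3,3]=o["tool_pos"];T=T@d["T_tool_cam"]
g=cv2.cvtColor(d["color"],cv2.COLOR_BGR2GRAY)[180:230,295:345]
n,l,st,ce=cv2.connectedComponentsWithStats((g<45).astype(np.uint8));print(st[1:]+[295,180,0,0,0])
for u in [(320.5,212),(320.5,209),(320.5,215)]: print(u,plane(d,u,237,T))
a=plane(d,(249,136),207,T);b=plane(d,(394,138),207,T);e=b-a;print(a,b,np.linalg.norm(e),np.degrees(np.arctan2(e[1],e[0])),(a+b)/2)
cv2.imwrite("pics/w1c.png",cv2.resize(d["color"][100:240,230:420],None,fx=4,fy=4,interpolation=0))
```

```text
[[309 188  26  37 762]]
(320.5, 212) [576.05327778 168.84654301 237.        ]
(320.5, 209) [573.62469062 169.09310062 237.        ]
(320.5, 215) [578.49473041 168.59868053 237.        ]
[513.78066123 115.43752734 207.        ] [527.55382188 234.93929376 207.        ] 120.29285985564785 83.4253915998149 [520.66724155 175.18841055 207.        ]
```

View pics/w1c.png

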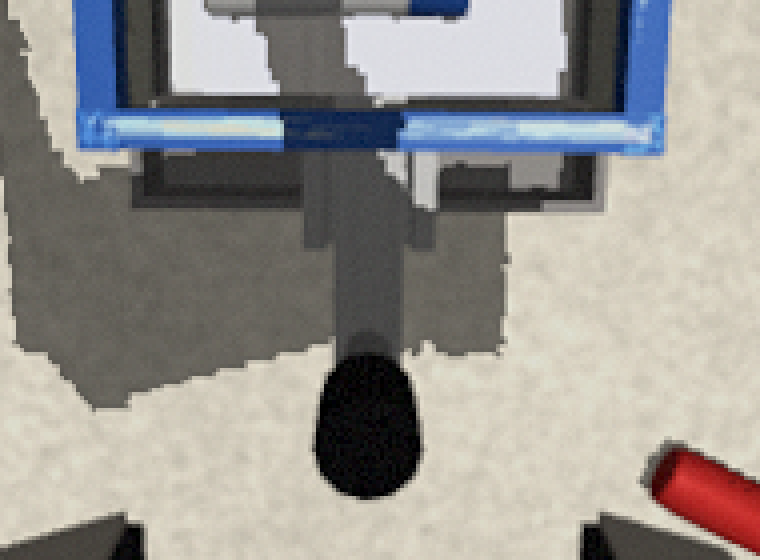

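Run:
```python
from h import *
from plant import monitor
o=monitor.get_obs();print(o["time"],goto(o,[576,169,200],83.5))
```

```text
1.95 (array([ 0.1082, -0.0024,  0.001 ]), np.float64(0.5662364843130945))
```

Run:
```python
from h import *
from plant import monitor
o=monitor.get_obs();print(o["tool_pos"],toolR(o).round(4))
```

```text
[574.20380221 168.50789296 308.1653952 ] [[-0.0063 -0.9946  0.1034]
 [-0.0027  0.1034  0.9946]
 [-1.      0.006  -0.0034]]
```

Emit:
{"api": "send_rows", "payload": {"commands": [[[0.02,-0.002,0.001,0.6,0.06],[0.02,0,0,0,0.06],[0.02,0,0,0,0.06],[0,0,0,0,0.06],[0,0,0,0,0.06]]]}}

```text
time: 2.37
tool_pos: [576.5, 162.1, 249.6]
tcp_rot: [2.906, 1.567, -1.93]
contact_force: [-0.1, 0.4, 1.3]
grip_width: 60.2
```

Run:
```python
from h import *
from plant import monitor,optics
o=monitor.get_obs();d=optics.capture("wrist");print(o["time"],o["tool_pos"],goto(o,[576,169,200],83.5))
cv2.imwrite("pics/w2.png",d["color"])
T=np.eye(4);T[:3,:3]=toolR(o);T[:3,3]=o["tool_pos"];T=T@d["T_tool_cam"]
g=cv2.cvtColor(d["color"],cv2.COLOR_BGR2GRAY);print(g[200:300:6,320])
```

```text
2.3667 [576.45042441 162.07493058 249.56551592] (array([0.0495, 0.0013, 0.007 ]), np.float64(-0.5653912281555051))
[ 64  37  10  13  13  15  16   3 214 206  63  40  41  43  40 206 206]
```

View pics/w2.png

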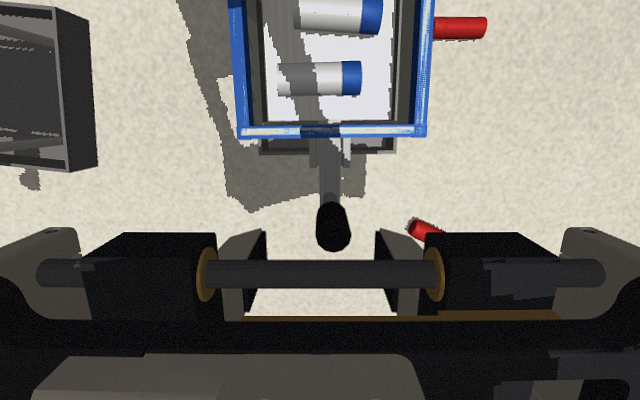

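Emit:
{"api": "send_rows", "payload": {"commands": [[[0,0.001,0.007,0,0.06],[0,0,0,0,0.06],[0,0,0,0,0.06]]]}}

```text
time: 2.67
tool_pos: [577.5, 168.5, 253.0]
tcp_rot: [-2.163, 1.567, -0.718]
contact_force: [-0.2, -0.5, -0.2]
grip_width: 60.2
```

Run:
```python
from h import *
from plant import monitor,optics
o=monitor.get_obs();d=optics.capture("wrist");print(o["time"],o["tool_pos"],goto(o,[576,169,200],83.5))
cv2.imwrite("pics/w3.png",d["color"])
T=np.eye(4);T[:3,:3]=toolR(o);T[:3,3]=o["tool_pos"];T=T@d["T_tool_cam"]
g=cv2.cvtColor(d["color"],cv2.COLOR_BGR2GRAY)[190:258,290:350]
n,l,st,ce=cv2.connectedComponentsWithStats((g<40).astype(np.uint8));print(st[1:]+[290,190,0,0,0],ce)
r=st[1:][st[1:,4].argmax()]; v=190+r[1]+r[3]; u=290+r[0]+r[2]/2
print(plane(d,(u,v),237,T), 'far edge; minus 11 => centre')
```

```text
2.6667 [577.50588198 168.48462543 253.03613698] (array([0.053 , 0.0017, 0.0004]), np.float64(-0.701760700900266))
[[ 305  199   35   50 1335]] [[28.29617486 33.04371585]
 [31.9752809  34.43820225]]
[586.41103472 168.62133261 237.        ] far edge; minus 11 => centre
```

Emit:
{"api": "send_rows", "payload": {"commands": [[[0.018,0.001,0,-0.7,0.06],[0.018,0,0,0,0.06],[0.01,0,0,0,0.06],[0,0,0,0,0.06],[0,0,0,0,0.06],[0,0,0,0,0.06]]]}}

```text
time: 3.22
tool_pos: [578.7, 169.7, 210.2]
tcp_rot: [-1.577, 1.559, -0.117]
contact_force: [0.8, -0.6, 0.3]
grip_width: 60.4
```

Run:
```python
from h import *
from plant import monitor,optics
o=monitor.get_obs();print(o["time"],o["tool_pos"],o["contact_force"],goto(o,[576,169,200],83.5))
d=optics.capture("wrist");cv2.imwrite("pics/w4.png",d["color"])
d=optics.capture("side");cv2.imwrite("pics/s4.png",cv2.resize(d["color"][120:320,170:420],None,fx=3,fy=3))
```

```text
3.2167 [578.66124441 169.70799261 210.16799221] [ 0.83995021 -0.55702298  0.34007157] (array([ 0.0101,  0.0027, -0.001 ]), np.float64(0.11450235033483125))
```

View pics/w4.png

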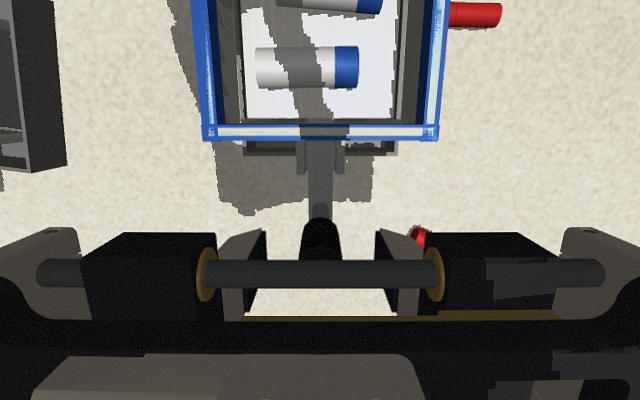

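View pics/s4.png

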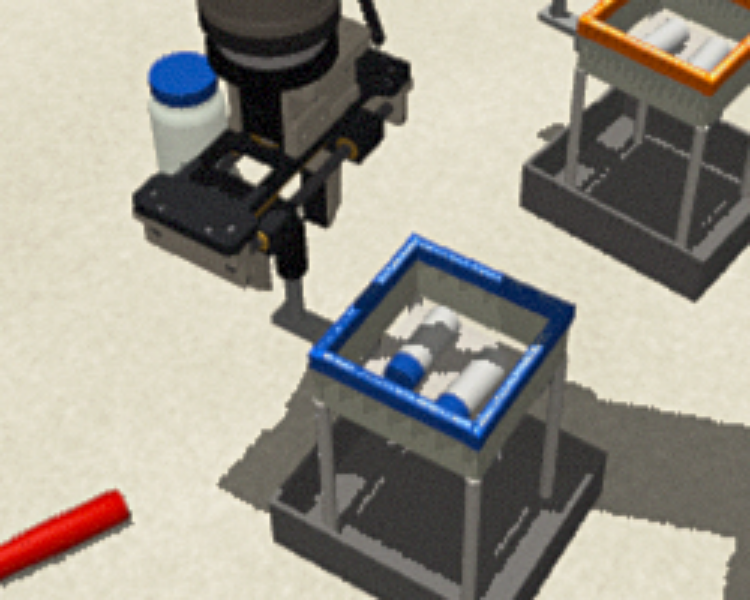

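Emit:
{"api": "send_rows", "payload": {"commands": [[[0.008,0.002,-0.001,0,0.06],[0,0,0,0,0.06],[0,0,0,0,0.04],[0,0,0,0,0.03],[0,0,0,0,0.015],[0,0,0,0,0.015],[0,0,0,0,0.015],[0,0,0,0,0.015]]]}}

```text
time: 3.98
tool_pos: [577.7, 168.9, 203.9]
tcp_rot: [-1.502, 1.555, -0.042]
contact_force: [0.3, -0.6, 0.6]
grip_width: 24.4
```

Emit:
{"api": "send_rows", "payload": {"commands": [[[0,0,0,0,0.015],[0,0,0,0,0.015],[0,0,0,0,0.015]]]}}

```text
time: 4.23
tool_pos: [577.7, 169.7, 204.0]
tcp_rot: [-1.438, 1.554, 0.021]
contact_force: [-0.5, 0.8, -0.2]
grip_width: 21.3
```

Emit:
{"api": "send_rows", "payload": {"commands": [[[0,-0.006,0,0,0.015],[0,-0.006,0,0,0.015],[0,-0.006,0,0,0.015],[0,0,0,0,0.015]]]}}

```text
time: 4.57
tool_pos: [595.6, 167.7, 203.9]
tcp_rot: [-1.454, 1.558, 0.007]
contact_force: [0.2, 1.2, 0.9]
grip_width: 21.3
```

Run:
```python
from h import *
from plant import monitor,optics
o=monitor.get_obs();print(o["time"],o["tool_pos"],o["contact_force"],toolR(o).round(3))
```

```text
4.5667 [595.5937641  167.68271617 203.92683312] [0.19414588 1.18535341 0.94315038] [[ 0.012 -0.994  0.11 ]
 [ 0.     0.11   0.994]
 [-1.    -0.012  0.001]]
```

Moved 18 mm; pulling about 10 mm more for margin.

Emit:
{"api": "send_rows", "payload": {"commands": [[[0,-0.005,0,0,0.015],[0,-0.005,0,0,0.015],[0,0,0,0,0.015],[0,0,0,0,0.015],[0,0,0,0,0.015],[0,0,0,0,0.015]]]}}

```text
time: 5.07
tool_pos: [607.7, 166.3, 203.9]
tcp_rot: [-1.435, 1.558, 0.025]
contact_force: [-1.8, 0.9, 0.9]
grip_width: 21.3
```

Run:
```python
from h import *
from plant import monitor,optics
o=monitor.get_obs();print(o["time"],o["tool_pos"],o["contact_force"])
d=optics.capture("wrist");cv2.imwrite("pics/w5.png",d["color"])
d=optics.capture("side");cv2.imwrite("pics/s5.png",cv2.resize(d["color"][120:350,170:420],None,fx=2.6,fy=2.6))
```

```text
5.0667 [607.6760517  166.33050771 203.92176146] [-1.82877401  0.90755652  0.89461503]
```

View pics/w5.png

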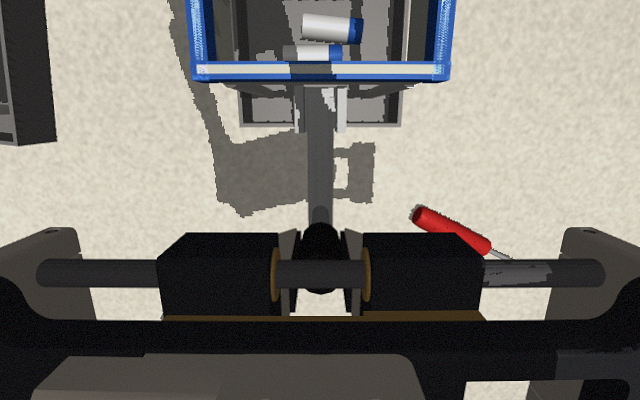

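View pics/s5.png

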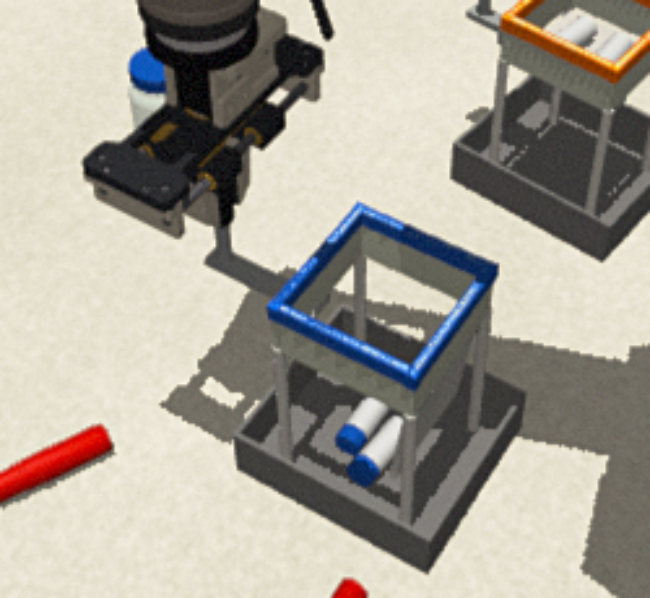

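The floor has swung open and both blue-capped vials are in the tray (side crop about (360,425) and (375,450)). Next I'll let go and rise.

Emit:
{"api": "send_rows", "payload": {"commands": [[[0,0,0,0,0.05],[0,0,0,0,0.06],[0,0,0,0,0.06],[0,0,0,0,0.06],[-0.015,0,0,0,0.06],[-0.03,0,0,0,0.06],[-0.03,0,0,0,0.06],[-0.03,0,0,0,0.06],[0,0,0,0,0.06],[0,0,0,0,0.06]]]}}

```text
time: 6.0
tool_pos: [606.2, 164.8, 311.6]
tcp_rot: [-1.628, 1.559, -0.17]
contact_force: [-0.5, -0.2, -0.6]
grip_width: 59.8
```

Emit:
{"api": "send_rows", "payload": {"commands": [[[0,0,0,0,0.06],[0,0,0,0,0.06],[0,0,0,0,0.06],[0,0,0,0,0.06],[0,0,0,0,0.06],[0,0,0,0,0.06]]]}}

```text
time: 6.5
tool_pos: [605.2, 164.4, 307.5]
tcp_rot: [-1.941, 1.564, -0.483]
contact_force: [0.8, 0.5, 0.6]
grip_width: 60.0
```

Run:
```python
from h import *
from plant import monitor,optics
o=monitor.get_obs();print(o["time"],o["tool_pos"],o["contact_force"])
d=optics.capture("wrist");cv2.imwrite("pics/w6.png",d["color"])
d=optics.capture("side");cv2.imwrite("pics/s6.png",cv2.resize(d["color"][70:350,170:450],None,fx=2.1,fy=2.1))
```

```text
6.5 [605.23037656 164.40488101 307.54186087] [0.81719016 0.50396032 0.57660104]
```

View pics/w6.png

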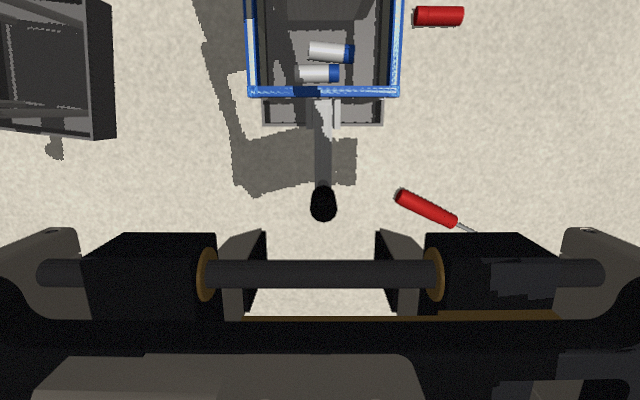

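View pics/s6.png

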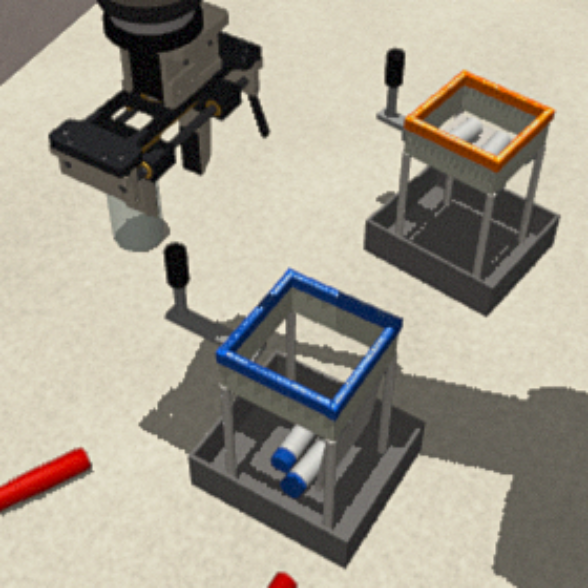

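The gripper is clear of the knob (wrist (323,203)), the knob stays drawn out, both vials lie in the tray, and the orange box is untouched.

```bash
python3 -c "
from plant import close_job; print(close_job())"
```

```text
the job is handed in; nothing more can be done
None
```

The blue-rimmed box is open and both blue-capped vials are lying in its catch tray. I gripped the box's knob and drew it straight out along the box's own +x by about 30 mm. I then let go and raised the tool about 100 mm clear.

- **Last pictures (side and wrist):** the floor has swung open, the blue knob stays drawn out and nothing touches it. The orange box's latch is still shut, with its vials inside.
- **Forces and time:** the wrist force readings I took stayed within about 2 N. The job was handed in at about 6.6 s of the 29 s allowed.
- **What disagreed:** the first knob position differed by about 5 mm between the scene and side cameras. The wrist view settled it before I gripped. The arm also drifted 6–7 mm sideways on its way down because it lagged behind the commands, and I corrected that before gripping.
- **Not measured:** I judged the floor's opening from the pictures and did not measure its angle.

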